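# Prop the snack box lid in its serving position

## Task

The green-framed lid of the snack box on the stall counter is thrown right back. Swing that box's side stay, the steel arm with the red grip, fully up, then bring the lid forward and let it come to rest on the stay so that it stands propped half open as a serving guard. Leave the yellow-framed box shut.

Things in the scene. Friction and masses are not known exactly. Their poses are not given: they have to be found in the camera images.
- green_box: Open wooden snack box with green band and green-framed lid, fixed to the counter; 180 mm deep (x), 150 wide (y), 100 high. Origin: centre of its underside, on the counter. x points to the hinge side (away from the robot), y to the side with the stay, z up. The lid's hinge axis runs along y at x = 90, z = 100 mm.
- green_lid (a joint): Angle of the green lid, rad: 0 shut, 1.57 upright, 1.80 thrown back on its stop, where it leans by itself at the start. Flat panel, 190 mm from hinge to free edge, 190 wide, 10 thick, 0.35 kg; its underside passes through the hinge axis. Pushed forward past upright, it sinks by its own weight on a damped hinge (some 2 to 4 s to half open). Resting on the raised stay it reads about 0.61.
- green_lid_edge (a point): Middle of the free edge of the green lid (mid thickness). Its height is about 285 mm while the lid is thrown back.
- green_stay (a joint): Angle of the green box's stay, rad: 0 folded level along the box's side, pointing to the hinge; grows as its end swings up and over towards the robot, to a stop at 1.75, just past upright. Stays where left (light friction, about 1 N at the grip). Pivot at box x = -30, y = 75, z = 88 mm; the cross bar at its end is 100 mm from the pivot.
- green_stay_grip (a point): Middle of the red grip on the stay's cross bar: a round bar 14 mm in diameter along box y, sticking out sideways, red from box y = 110 to 175 mm; this point is at box y = 142 mm (67 mm out from the box side, 47 mm outside the lid's edge). It turns easily in a light pinch from above across box x.
- yellow_lid (a joint): Angle of the lid of the yellow-framed box, rad: 0 is shut; starts shut and must stay so. That box is like the green one, its closed top 110 mm high, with a like stay folded at its side; it stands left or right of the green one, about 360 mm between centres.

How it is judged:
By the outcome, as a careful person would: the job done as asked, in the order asked, and still so for the second after the job is handed in, with the robot touching nothing.
It also fails if it takes over 59 s, if anything falls off the work surface, if the arm or the gripper's body presses on something with over 40 N, if the wrist force passes 120 N, or if a joint passes its speed limit or range.

## Robot

A 6-joint arm with a two-finger parallel gripper is mounted at the origin on the work surface. World frame = base frame: x ahead of the robot, y to its left, z up, the work surface at z = 0. Lengths are in m, angles in rad, forces in N, time in s.
With the tool pointing down it reaches from about 0.25 to 0.775 m from the base axis. Payload 4 kg.
Tool frame: the origin (TCP) lies midway between the tips of the shut fingers; the grasp point (between the pads) lies 19 mm behind it (robot.tcp_to_grasp is the distance from the TCP to the grasp point, in m); z points along the fingers, x is the direction in which the jaws open and shut, and the axes are right-handed (so a half turn about z gives the same grasp; the last joint's range is limited). The gripper opens to 94 mm and grips with 3 to 60 N. Pads are 16 mm wide; open, the fingers measure 119 mm over their backs; the gripper's body (75 mm by 177 mm) begins 78 mm behind the grasp point.
Start: joints at [1.009, 0.087, 1.371, -0, 1.684, -0.103], TCP at [0.244, 0.493, 0.206] pointing down, gripper open.
Joint ranges: [-3.1, 3.1], [-0.76, 2.03], [0.27, 2.55], [-1.08, 4.22], [0.17, 2.65], [-2.57, 2.57]. Speed limits (rad/s): [2.79, 2.79, 3.14, 3.14, 3.14, 3.14].

## Interface

Orientations are given as [roll, pitch, yaw] about the fixed x, y, z axes, in that order (R = Rz(yaw) Ry(pitch) Rx(roll)).
In Python, from bench import get_obs, vision, robot gives the robot as it stands.
- The arm moves only by the tool servo_tool, never from a script. Its argument "targets" is text: rows parted by semicolons, each of 7 numbers parted by spaces: the opening, from 0 (shut) to 1 (fully open), then the shift along the tool's x, y, z as a fraction of full scale, then the turn, a rotation vector about the tool's x, y, z as a fraction of full scale. A call has 1 to 12 rows; each row is the pose to reach, as a shift and turn from the pose commanded when the call began, along the tool's axes at that moment, turning the shorter way round; what a row does not reach only later rows make up. Full scale, the value 1, is 0.25 m for a shift and pi rad for a turn. A row lasts 1/12 s, in which the tool goes at most 41.7 mm and 7.16 degrees, less where a joint would pass 70% of its speed; a pose out of reach is approached as far as the arm can. A call with a number of a shift or a turn outside -1 to 1 is refused whole. A call with a gripper value outside its range is refused whole. The fingers move at their own pace and stop on an object; the grip force is fixed at half the most. Time passes only in rows, so rows that repeat a pose let the fingers close. It gives the time, the measured TCP pose, the force and the opening at its end, in the units of the state.
- get_obs(): the state, without advancing time (a new reading comes with each control period).
- vision.snapshot(name): name is "scene" or "top"; returns a dict with "image" (400x640x3 uint8, red, green, blue), "mtx" (3x3 intrinsics, pixels), "k1" (the pictures are not rectified: a ray, as slopes to the right and down, at radius r is drawn at 1 + k1 r^2 times it, then the intrinsics apply), "world_from_camera" (4x4, takes a point from camera to world coordinates). Camera axes: x right, y down, z forward; pixel columns grow to the right and rows downward; lengths in m; the calibration is good to about 2 mm. A picture is of the moment at which its call begins. There is no depth.
- robot.close_job(): hands the job in, once; it reports no verdict.
The state is a dict: "time": time; "joint_positions": joint angles; "qvel": joint speeds; "joint_torque": joint torques, N m; "tool_pos": TCP position; "ee_rot": TCP orientation; "wrist_force": force on the tool from outside, world axes, zero at the start; "wrist_torque": the same for the moment, N m; "width": finger opening in m.
Only numpy, scipy, OpenCV 4.12 (cv2) and the standard library are available. Lean on these libraries where they do the work, as an engineer would, in place of code of your own. Each camera call takes 0.05 s, during which the arm holds its last target.

## Working session

There is one attempt and no reset: what is moved stays moved. The work goes in short steps, Python scripts to look and compute and a tool call to move; the robot and the scene stay as the last step left them, time stands still between calls to the robot, and variables do not carry over. Pictures are saved under pics/ and viewed, and the job is handed in when it is done.

Besides the shell and the picture viewer there is one more tool, called after "Call:" as name(argument=value, ...) on one line, values as JSON. servo_tool: Moves the arm, as the interface text tells. Its arguments: {"type":"object","properties":{"targets":{"type":"string"}},"required":["targets"]}

```bash
ls; mkdir -p pics; python3 - <<'E'
from bench import get_obs, vision, robot
import cv2,json,numpy as np
o=get_obs();print({k:np.round(v,4).tolist() for k,v in o.items()})
for n in("scene","top"):
    s=vision.snapshot(n);cv2.imwrite(f"pics/{n}0.png",s["image"][:,:,::-1])
    print(n,s["mtx"].tolist() if hasattr(s["mtx"],'tolist') else s["mtx"],s["k1"],np.round(s["world_from_camera"],4).tolist())
E
```

```text
pics
{'time': 0.0, 'joint_positions': [1.0089, 0.0879, 1.3722, -0.0, 1.6836, -0.1031], 'qvel': [-0.0011, 0.0007, -0.0003, 0.0019, -0.0, 0.0009], 'joint_torque': [-0.0, -34.019, -30.2422, 0.0715, 0.0332, -0.0002], 'tool_pos': [0.2433, 0.4927, 0.2043], 'ee_rot': [-3.1414, 0.0021, 1.112], 'wrist_force': [0.0459, 0.4155, -0.4713], 'wrist_torque': [0.0025, -0.0292, 0.0076], 'width': 0.0939}
scene [[485.5503629587926, 0.0, 318.93528773401664], [0.0, 485.5503629587926, 204.67882513940765], [0.0, 0.0, 1.0]] -0.09937741802580055 [[-0.0626, 0.7052, -0.7063, 1.28], [0.998, 0.0495, -0.039, 0.1168], [0.0074, -0.7073, -0.7069, 0.8614], [0.0, 0.0, 0.0, 1.0]]
top [[482.73635301449804, 0.0, 314.0321959730241], [0.0, 482.73635301449804, 201.8999536538663], [0.0, 0.0, 1.0]] -0.07729829581936211 [[-0.0117, -0.9889, 0.1482, 0.3612], [-0.9996, 0.0155, 0.0249, 0.0646], [-0.0269, -0.1478, -0.9886, 1.0952], [0.0, 0.0, 0.0, 1.0]]
```

View pics/scene0.png

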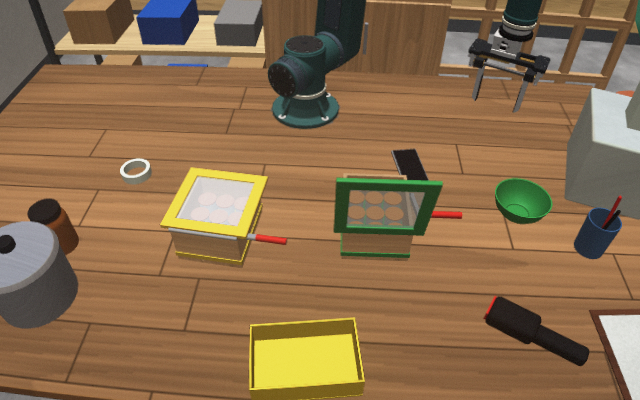

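View pics/top0.png

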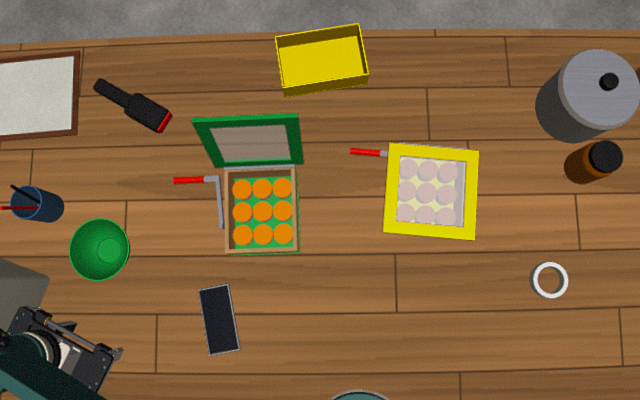

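The robot is at the bottom of the top view, so world +x is up and +y is left. The green box is near (262,210), with its red grip at (174–218,180). The yellow box is at (432,190) with its own grip at (350–388,152). I'll enlarge both for measuring.

```bash
python3 - <<'E'
import cv2
a=cv2.imread("pics/top0.png")[100:270,160:320];cv2.imwrite("pics/topc.png",cv2.resize(a,None,fx=3.5,fy=3.5,interpolation=cv2.INTER_CUBIC))
a=cv2.imread("pics/scene0.png")[160:270,320:480];cv2.imwrite("pics/scenec.png",cv2.resize(a,None,fx=5,fy=5,interpolation=cv2.INTER_CUBIC))
E
```

```text
(no output)
```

View pics/topc.png

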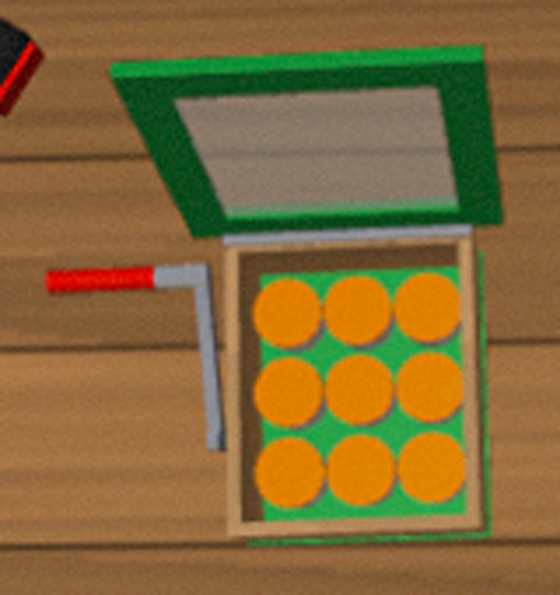

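View pics/scenec.png

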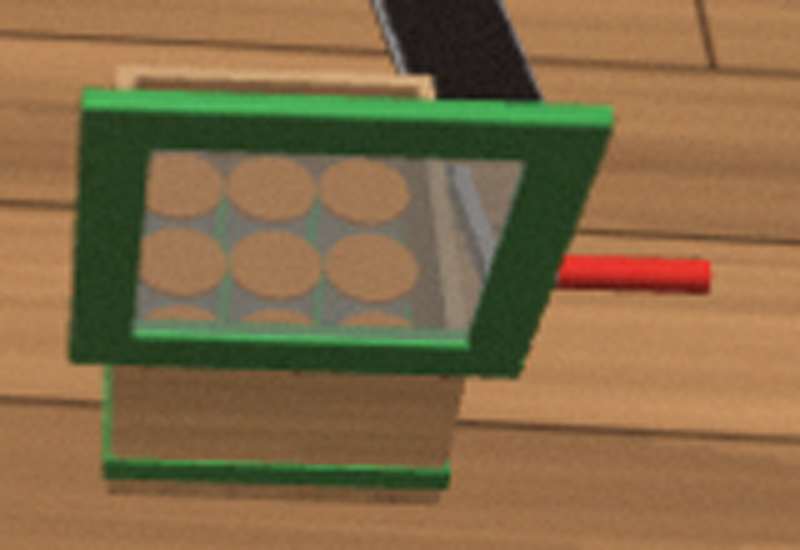

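```bash
cat > h.py <<'E'
import numpy as np,cv2
from scipy.optimize import least_squares
from scipy.spatial.transform import Rotation as R
def proj(s,P):
    T=np.linalg.inv(np.array(s["world_from_camera"]));P=np.atleast_2d(P)
    return cv2.projectPoints(P.astype(float),cv2.Rodrigues(T[:3,:3])[0],T[:3,3],np.array(s["mtx"]),np.array([s["k1"],0,0,0.]))[0][:,0]
def b2w(p,P):
    P=np.atleast_2d(P);c,s=np.cos(p[2]),np.sin(p[2])
    return np.c_[p[0]+c*P[:,0]-s*P[:,1],p[1]+s*P[:,0]+c*P[:,1],P[:,2]]
def lid(t,y,h=0,r=.19): return [.09-r*np.cos(t)+h*np.sin(t),y,.1+r*np.sin(t)+h*np.cos(t)]
def stay(t,y=.142): return [-.03+.1*np.cos(t),y,.088+.1*np.sin(t)]
E
python3 - <<'E'
from h import *
from bench import vision
st,ss=vision.snapshot("top"),vision.snapshot("scene")
tp=[((-.09,.075,.1),(228,535)),((-.09,-.075,.1),(487,528)),((.09,.075,.1),(227,243)),(lid(1.8,.095),(112,77)),(lid(1.8,-.095),(484,60)),((.07,.175,.088),(47,282)),((.07,.11,.088),(155,278))]
sp=[(lid(1.8,-.095),(82,90)),(lid(1.8,.095),(612,108)),((.07,.175,.088),(710,277)),((.09,-.075,0),(105,480)),((.09,.075,0),(447,488))]
A=np.array([a for a,_ in tp]);a=np.array([b for _,b in tp])/3.5+[160,100]
B=np.array([a for a,_ in sp]);b=np.array([b for _,b in sp])/5+[320,160]
f=lambda p:np.r_[(proj(st,b2w(p,A))-a).ravel(),(proj(ss,b2w(p,B))-b).ravel()]
r=least_squares(f,[.5,.15,0],loss='soft_l1');print(r.x);print(np.round(f(r.x).reshape(-1,2),1).tolist())
p=r.x
for t in(0,.6,1.2,1.75):print(t,b2w(p,stay(t)).round(4))
print(b2w(p,lid(1.8,0)))
E
```

```text
[0.49720992 0.2028036  0.02807243]
[[-0.1, 0.7], [-1.9, -0.1], [-0.9, -0.9], [-1.5, 0.6], [-0.4, 0.0], [5.9, 0.4], [4.8, 0.2], [-0.1, -0.7], [0.3, -1.1], [-3.9, 14.2], [0.2, 3.0], [-1.9, 3.4]]
0 [[0.5632 0.3467 0.088 ]]
0.6 [[0.5457 0.3462 0.1445]]
1.2 [[0.4995 0.3449 0.1812]]
1.75 [[0.4454 0.3434 0.1864]]
[[0.63032585 0.20654147 0.28503105]]
```

```bash
python3 - <<'E'
from h import *
from bench import vision
st,ss=vision.snapshot("top"),vision.snapshot("scene")
def pts(q):
    A=[(-.09,.075,.1),(-.09,-.075,.1),(.09,.075,.1),lid(1.8,.095),lid(1.8,-.095),stay(q[3],.175),stay(q[3],.11)]
    B=[lid(1.8,-.095),lid(1.8,.095),stay(q[3],.175)]
    A,B=[np.array(X)+[0,0,q[4]] for X in(A,B)]
    return A,B
a=np.array([(228,535),(487,528),(227,243),(112,77),(484,60),(47,282),(155,278)])/3.5+[160,100]
b=np.array([(82,90),(612,108),(710,277)])/5+[320,160]
def f(p):
    A,B=pts(p);return np.r_[(proj(st,b2w(p,A))-a).ravel(),(proj(ss,b2w(p,B))-b).ravel(),(p[4])/.002]
r=least_squares(f,[.5,.15,0,.2,0],loss='soft_l1');p=r.x;print(r.x);print(np.round(f(r.x)[:-1].reshape(-1,2),1).tolist())
for t in(0,.6,1.2,1.75,p[3]):print(t,b2w(p,stay(t)).round(4))
print(b2w(p,lid(1.8,0)))
E
```

```text
[ 0.49796621  0.20258705  0.02502523  0.40635136 -0.00119668]
[[-0.0, 0.3], [-1.8, -0.4], [-0.6, -1.2], [-0.9, 0.2], [-0.0, -0.0], [0.5, 0.1], [0.5, -0.1], [-0.4, -0.1], [-0.1, -0.2], [-0.9, -0.4]]
0 [[0.5644 0.3463 0.088 ]]
0.6 [[0.5469 0.3459 0.1445]]
1.2 [[0.5006 0.3447 0.1812]]
1.75 [[0.4466 0.3433 0.1864]]
0.406351362004416 [[0.5563 0.3461 0.1275]]
[[0.63109291 0.20591927 0.28503105]]
```

The fit is sub-pixel with the stay starting at about 0.41 rad rather than 0. I'll grip the outer part of the red bar, at box y = 155 mm, to clear the lid.

```bash
cat >> h.py <<'E'
p=np.array([.49797,.20259,.02503])
def row(target,yaw,cur=None,rpy=None):
    from bench import get_obs
    o=get_obs();cur=o["tool_pos"] if cur is None else cur;rpy=o["ee_rot"] if rpy is None else rpy
    R0=R.from_euler('xyz',rpy);Rt=R.from_euler('xyz',[np.pi,0,yaw])
    return np.r_[R0.inv().apply(np.array(target)-cur)/.25,(R0.inv()*Rt).as_rotvec()/np.pi].round(4)
E
python3 - <<'E'
from h import *
g=b2w(p,stay(.406,.155))[0];print(g)
print(row([g[0],g[1],.206],.025,[.244,.493,.206],[np.pi,0,1.112]))
E
```

```text
[0.55594217 0.35908991 0.12749377]
[ 0.0724  1.356   0.     -0.     -0.      0.346 ]
```

Call:
servo_tool(targets="1 0.005 0.1 0 0 0 0.035; 1 0.01 0.2 0 0 0 0.07; 1 0.015 0.3 0 0 0 0.105; 1 0.02 0.4 0 0 0 0.14; 1 0.027 0.5 0 0 0 0.175; 1 0.032 0.6 0 0 0 0.21; 1 0.037 0.7 0 0 0 0.245; 1 0.043 0.8 0 0 0 0.28; 1 0.048 0.9 0 0 0 0.315; 1 0.053 1 0 0 0 0.346; 1 0.053 1 0 0 0 0.346")

```text
time: 1.22
tool_pos: [0.4773, 0.3918, 0.2046]
ee_rot: [3.14, -0.001, 0.018]
wrist_force: [-0.4, 0.3, -0.3]
width: 0.0943
```

```bash
python3 - <<'E'
from h import *
from bench import get_obs
g=b2w(p,stay(.406,.155))[0]
print(row([g[0],g[1],.206],.025)); print(row([g[0],g[1],g[2]-.019],.025));print(get_obs()["wrist_force"])
E
```

```text
[ 0.3121  0.1365 -0.0052  0.0006 -0.0004 -0.0024]
[ 0.3116  0.1358  0.3848  0.0006 -0.0004 -0.0024]
[-0.39670869  0.32343771 -0.31989052]
```

Call:
servo_tool(targets="0.7 0.1 0.045 0 0 0 0; 0.7 0.21 0.09 0 0 0 0; 0.7 0.31 0.135 0 0 0 0; 0.7 0.31 0.135 0.1 0 0 0; 0.7 0.31 0.135 0.2 0 0 0; 0.7 0.31 0.135 0.2 0 0 0")

```text
time: 1.72
tool_pos: [0.5491, 0.361, 0.1488]
ee_rot: [3.137, 0.01, 0.026]
wrist_force: [-0.6, 0.0, -1.3]
width: 0.066
```

```bash
python3 - <<'E'
from h import *
from bench import vision
g=b2w(p,stay(.406,.155))[0]
print(row([g[0],g[1],g[2]-.019],.025))
a=vision.snapshot("top")["image"][90:260,120:320,::-1];b=vision.snapshot("scene")["image"][100:270,320:520,::-1]
cv2.imwrite("pics/a1.png",cv2.resize(np.hstack([a,b]),None,fx=2,fy=2))
E
```

```text
[0.0289 0.0076 0.161  0.0015 0.0033 0.0002]
```

View pics/a1.png

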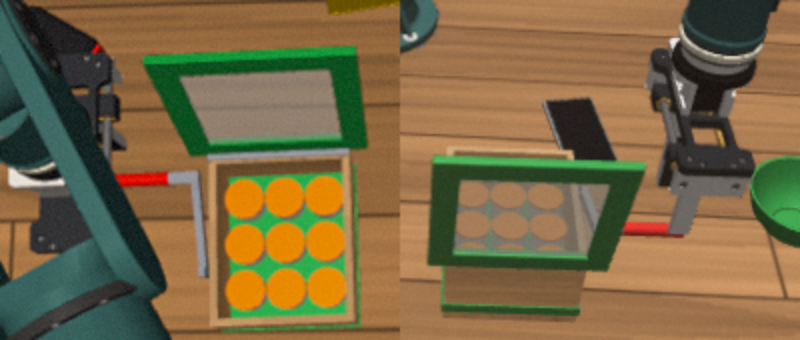

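The jaws straddle the outer end of the red bar and the gripper is clear of the lid, so I'll descend and close.

Call:
servo_tool(targets="0.7 0.01 0 0.06 0 0 0; 0.7 0.01 0 0.12 0 0 0; 0.7 0.01 0 0.155 0 0 0; 0.7 0.01 0 0.155 0 0 0; 0.4 0.01 0 0.155 0 0 0; 0.25 0.01 0 0.155 0 0 0; 0.25 0.01 0 0.155 0 0 0")

```text
time: 2.4
tool_pos: [0.5551, 0.3631, 0.1186]
ee_rot: [-3.14, -0.003, 0.025]
wrist_force: [0.3, -0.1, 0.6]
width: 0.0491
```

```bash
python3 - <<'E'
from h import *
g=b2w(p,stay(.406,.155))[0]
print(row([g[0],g[1],g[2]-.019],.025))
E
```

```text
[ 0.003   0.0162  0.0405 -0.0005 -0.0008  0.0001]
```

Call:
servo_tool(targets="0.3 0.003 0.01 0.04 0 0 0; 0.3 0.003 0.01 0.04 0 0 0; 0.14 0.003 0.01 0.04 0 0 0; 0.1 0.003 0.01 0.04 0 0 0; 0.1 0.003 0.01 0.04 0 0 0; 0.1 0.003 0.01 0.04 0 0 0; 0.1 0.003 0.01 0.04 0 0 0; 0.1 0.003 0.01 0.04 0 0 0; 0.1 0.003 0.01 0.04 0 0 0")

```text
time: 3.15
tool_pos: [0.5558, 0.3601, 0.107]
ee_rot: [-3.141, -0.001, 0.025]
wrist_force: [2.4, 0.4, 0.0]
width: 0.0132
```

```bash
python3 - <<'E'
from h import *
from bench import get_obs
o=get_obs();print(o["tool_pos"],o["width"],o["wrist_force"])
q=o["tool_pos"]-np.r_[p[:2],0];c,s=np.cos(p[2]),np.sin(p[2])
bx=c*q[0]+s*q[1]+.03;bz=q[2]+.019-.088;print(np.hypot(bx,bz),np.arctan2(bz,bx))
t0=np.arctan2(bz,bx);P0=b2w(p,stay(t0,.155))[0]
R0=R.from_euler('xyz',[np.pi,0,p[2]])
for t in np.linspace(t0,1.75,13)[1:]:
    print(round(t,2),(R0.inv().apply(b2w(p,stay(t,.155))[0]-P0)/.25).round(3))
E
```

```text
[0.55579467 0.36011064 0.10700357] 0.01323782516137325 [2.44766393 0.42661147 0.03513001]
0.09930825233470934 0.39269846260225283
0.51 [-0.02   0.    -0.041]
0.62 [-0.044  0.    -0.079]
0.73 [-0.072  0.    -0.114]
0.85 [-0.104  0.    -0.146]
0.96 [-0.14   0.    -0.174]
1.07 [-0.178  0.    -0.198]
1.18 [-0.219  0.    -0.217]
1.3 [-0.262  0.    -0.232]
1.41 [-0.306  0.    -0.242]
1.52 [-0.351  0.    -0.246]
1.64 [-0.396  0.    -0.246]
1.75 [-0.441 -0.    -0.241]
```

Gripped: the width is 13 mm on the 14 mm bar. Now I'll follow the arc.

Call:
servo_tool(targets="0.1 -0.01 0 -0.02 0 0 0; 0.1 -0.02 0 -0.041 0 0 0; 0.1 -0.032 0 -0.06 0 0 0; 0.1 -0.044 0 -0.079 0 0 0; 0.1 -0.058 0 -0.097 0 0 0; 0.1 -0.072 0 -0.114 0 0 0; 0.1 -0.088 0 -0.13 0 0 0; 0.1 -0.104 0 -0.146 0 0 0; 0.1 -0.122 0 -0.16 0 0 0; 0.1 -0.14 0 -0.174 0 0 0; 0.1 -0.159 0 -0.186 0 0 0; 0.1 -0.178 0 -0.198 0 0 0")

```text
time: 4.15
tool_pos: [0.513, 0.3592, 0.16]
ee_rot: [-3.139, -0.008, 0.024]
wrist_force: [7.2, -0.5, 5.6]
width: 0.0131
```

```bash
python3 - <<'E'
from h import *
from bench import vision,get_obs
o=get_obs();print(o["tool_pos"],o["width"],o["wrist_force"])
q=o["tool_pos"]-np.r_[p[:2],0];c,s=np.cos(p[2]),np.sin(p[2])
bx=c*q[0]+s*q[1]+.03;bz=q[2]+.019-.088;print(np.hypot(bx,bz),np.arctan2(bz,bx))
R0=R.from_euler('xyz',[np.pi,0,p[2]])
P0=b2w(p,stay(1.07,.155))[0]
for t in np.linspace(1.07,1.78,12)[1:]:
    print(round(t,2),(R0.inv().apply(b2w(p,stay(t,.155))[0]-P0)/.25).round(3))
a=vision.snapshot("top")["image"][90:260,120:320,::-1];b=vision.snapshot("scene")["image"][100:270,320:520,::-1]
cv2.imwrite("pics/a2.png",cv2.resize(np.hstack([a,b]),None,fx=2,fy=2))
E
```

```text
[0.51301362 0.3592236  0.16003413] 0.013060940484172697 [ 7.22881401 -0.54940241  5.56742066]
0.10336440619622618 1.0773604835291875
1.13 [-0.023 -0.    -0.012]
1.2 [-0.047 -0.    -0.022]
1.26 [-0.071 -0.    -0.03 ]
1.33 [-0.096 -0.    -0.037]
1.39 [-0.121 -0.    -0.043]
1.46 [-0.147  0.    -0.047]
1.52 [-0.172 -0.    -0.049]
1.59 [-0.198  0.    -0.049]
1.65 [-0.224 -0.    -0.048]
1.72 [-0.25  -0.    -0.045]
1.78 [-0.275  0.    -0.04 ]
```

View pics/a2.png

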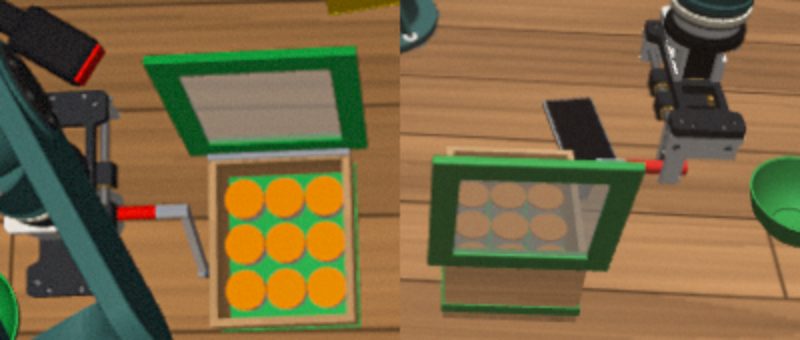

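Call:
servo_tool(targets="0.1 -0.023 0 -0.013 0 0 0; 0.1 -0.047 0 -0.024 0 0 0; 0.1 -0.071 0 -0.033 0 0 0; 0.1 -0.096 0 -0.04 0 0 0; 0.1 -0.121 0 -0.046 0 0 0; 0.1 -0.147 0 -0.05 0 0 0; 0.1 -0.172 0 -0.052 0 0 0; 0.1 -0.198 0 -0.052 0 0 0; 0.1 -0.224 0 -0.051 0 0 0; 0.1 -0.25 0 -0.048 0 0 0; 0.1 -0.275 0 -0.044 0 0 0; 0.1 -0.275 0 -0.044 0 0 0")

```text
time: 5.25
tool_pos: [0.4453, 0.3577, 0.1721]
ee_rot: [-3.138, -0.013, 0.025]
wrist_force: [9.0, -0.2, 8.3]
width: 0.0126
```

```bash
python3 - <<'E'
from h import *
from bench import vision,get_obs
o=get_obs();print(o["tool_pos"],o["width"],o["wrist_force"])
q=o["tool_pos"]-np.r_[p[:2],0];c,s=np.cos(p[2]),np.sin(p[2])
bx=c*q[0]+s*q[1]+.03;bz=q[2]+.019-.088;print(np.hypot(bx,bz),np.arctan2(bz,bx))
print(row(b2w(p,stay(1.75,.155))[0]-[0,0,.019],.025))
a=vision.snapshot("top")["image"][90:260,120:320,::-1];b=vision.snapshot("scene")["image"][100:270,320:520,::-1]
cv2.imwrite("pics/a3.png",cv2.resize(np.hstack([a,b]),None,fx=2,fy=2))
E
```

```text
[0.44529568 0.35765196 0.17213092] 0.012599710709287377 [ 9.00283074 -0.21449188  8.25098596]
0.10482634537377343 1.7508933433124432
[ 0.0036  0.0054  0.019  -0.001  -0.0041 -0.0001]
```

View pics/a3.png

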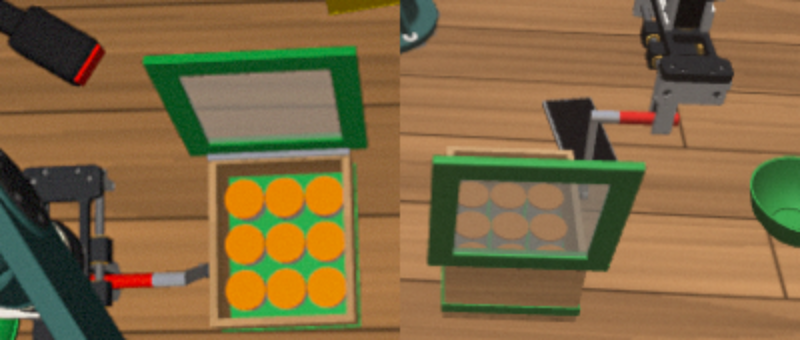

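The stay is past upright. One small extra push will confirm it's on the stop.

Call:
servo_tool(targets="0.1 -0.02 0 0 0 0 0; 0.1 -0.03 0 0.005 0 0 0; 0.1 -0.03 0 0.005 0 0 0; 0.1 -0.03 0 0.005 0 0 0")

```text
time: 5.68
tool_pos: [0.4449, 0.3576, 0.1722]
ee_rot: [-3.136, -0.027, 0.021]
wrist_force: [23.0, 0.6, 5.3]
width: 0.013
```

It's on the stop: force rose to 23 N with no motion. Now I'll ease off, open and lift.

Call:
servo_tool(targets="0.1 0.028 0 0 0 0 0; 0.1 0.028 0 0 0 0 0; 0.3 0.028 0 0 0 0 0; 0.4 0.028 0 0 0 0 0; 0.4 0.028 0 0 0 0 0; 0.4 0.028 0 0 0 0 0; 0.4 0.028 0 -0.04 0 0 0; 0.4 0.028 0 -0.1 0 0 0; 0.4 0.028 0 -0.2 0 0 0; 0.4 0.028 0 -0.35 0 0 0; 0.4 0.028 0 -0.5 0 0 0; 0.4 0.028 0 -0.65 0 0 0")

```text
time: 6.68
tool_pos: [0.4403, 0.357, 0.3299]
ee_rot: [3.141, 0.002, 0.026]
wrist_force: [0.7, 0.5, -0.4]
width: 0.0375
```

```bash
python3 - <<'E'
from h import *
from bench import vision,get_obs
o=get_obs();print(o["tool_pos"],o["width"],o["wrist_force"],o["joint_positions"])
for t in([.675,.206,.345],[.675,.206,.245]):print(row(t,.025))
st,ss=vision.snapshot("top"),vision.snapshot("scene")
for n,s in(("top",st),("scene",ss)):
  for t in (1.55,1.65,1.75): print(n,t,proj(s,b2w(p,[stay(t,.11),stay(t,.175)])).round(1).tolist())
a=st["image"][90:260,120:320,::-1];b=ss["image"][100:270,320:520,::-1]
cv2.imwrite("pics/a4.png",cv2.resize(np.hstack([a,b]),None,fx=2,fy=2))
E
```

```text
[0.44032899 0.35698448 0.32990897] 0.037515791518428696 [ 0.68193214  0.48523367 -0.39920878] [5.80932424e-01 1.38151280e-01 1.06986433e+00 5.11396122e-04
 1.93594587e+00 5.55448648e-01]
[ 9.227e-01  6.279e-01 -6.190e-02  3.000e-04  7.000e-04  2.000e-04]
[9.236e-01 6.275e-01 3.381e-01 3.000e-04 7.000e-04 2.000e-04]
top 1.55 [[196.9, 219.2], [163.6, 220.5]]
top 1.65 [[197.0, 224.4], [163.7, 225.6]]
top 1.75 [[197.2, 229.6], [163.8, 230.9]]
scene 1.55 [[430.3, 164.3], [460.1, 165.4]]
scene 1.65 [[429.7, 161.5], [459.3, 162.5]]
scene 1.75 [[429.0, 159.0], [458.4, 160.0]]
```

View pics/a4.png

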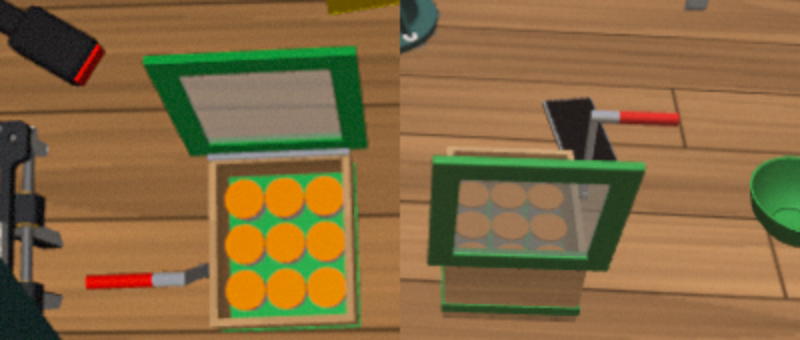

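The released stay lines up with the 1.75 rad projection: red spans (163..196, 230) in the top view. Next I'll go over and behind the lid with the fingers shut.

Call:
servo_tool(targets="0 0.05 0.03 -0.06 0 0 0; 0 0.13 0.09 -0.06 0 0 0; 0 0.22 0.15 -0.06 0 0 0; 0 0.31 0.21 -0.06 0 0 0; 0 0.4 0.27 -0.06 0 0 0; 0 0.49 0.335 -0.06 0 0 0; 0 0.58 0.395 -0.06 0 0 0; 0 0.67 0.455 -0.06 0 0 0; 0 0.76 0.52 -0.06 0 0 0; 0 0.85 0.58 -0.06 0 0 0; 0 0.93 0.628 -0.06 0 0 0; 0 0.93 0.628 -0.06 0 0 0")

```text
time: 7.78
tool_pos: [0.6806, 0.203, 0.3392]
ee_rot: [3.14, 0.005, 0.02]
wrist_force: [-0.1, 0.4, -0.1]
width: 0.0005
```

```bash
python3 - <<'E'
from h import *
from bench import vision,get_obs
o=get_obs();print(o["tool_pos"],o["width"],o["wrist_force"],o["joint_positions"])
for t in([.675,.206,.245],[.586,.206,.245]):print(row(t,.025))
st,ss=vision.snapshot("top"),vision.snapshot("scene")
a=st["image"][60:260,120:320,::-1];b=ss["image"][70:270,320:520,::-1]
cv2.imwrite("pics/a5.png",cv2.resize(np.hstack([a,b]),None,fx=2,fy=2))
E
```

```text
[0.68056577 0.20301503 0.33922984] 0.0005202567060053305 [-0.11178496  0.38098611 -0.07523918] [ 2.10615258e-01  5.16143071e-01  5.63868378e-01 -1.13917941e-03
  2.06697698e+00  1.89628628e-01]
[-0.0201 -0.0131  0.377   0.0006  0.0016 -0.0014]
[-0.376  -0.0204  0.3788  0.0006  0.0016 -0.0014]
```

View pics/a5.png

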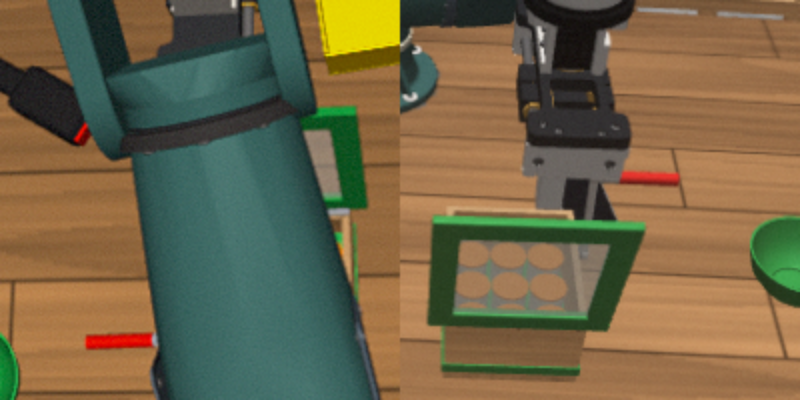

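Call:
servo_tool(targets="0 0 -0.01 0.06 0 0 0; 0 0 -0.01 0.13 0 0 0; 0 0 -0.01 0.2 0 0 0; 0 0 -0.01 0.27 0 0 0; 0 0 -0.01 0.34 0 0 0; 0 0 -0.01 0.375 0 0 0; 0 0 -0.01 0.375 0 0 0")

```text
time: 8.47
tool_pos: [0.6756, 0.2095, 0.2472]
ee_rot: [3.141, 0.005, 0.027]
wrist_force: [0.1, 0.1, 0.1]
width: 0.0005
```

```bash
python3 - <<'E'
from h import *
from bench import vision,get_obs
o=get_obs();print(o["tool_pos"],o["wrist_force"])
print(row([.586,.206,.245],.025))
b=vision.snapshot("scene")["image"][70:270,320:520,::-1]
cv2.imwrite("pics/a6.png",cv2.resize(b,None,fx=2.5,fy=2.5))
E
```

```text
[0.67563495 0.2094816  0.24722372] [0.07355161 0.06078932 0.05714758]
[-3.587e-01  4.300e-03  1.080e-02  2.000e-04  1.700e-03  5.000e-04]
```

View pics/a6.png

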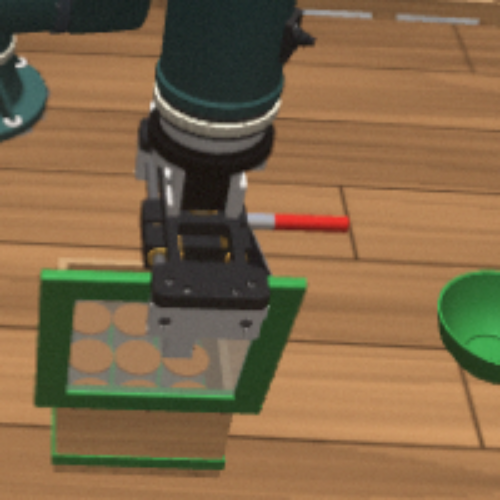

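The fingers are behind the lid, overlapping the pane at crop (180,340). Now I'll push forward gently.

Call:
servo_tool(targets="0 -0.03 0 0 0 0 0; 0 -0.06 0 0 0 0 0; 0 -0.08 0 0 0 0 0; 0 -0.1 0 0 0 0 0; 0 -0.12 0 0 0 0 0; 0 -0.14 0 0 0 0 0; 0 -0.16 0 0 0 0 0; 0 -0.18 0 0 0 0 0; 0 -0.2 0 0 0 0 0; 0 -0.22 0 0 0 0 0; 0 -0.24 0 0 0 0 0; 0 -0.26 0 0 0 0 0")

```text
time: 9.52
tool_pos: [0.6122, 0.207, 0.2496]
ee_rot: [-3.142, 0.0, 0.025]
wrist_force: [-0.3, 0.7, 0.7]
width: 0.0003
```

Call:
servo_tool(targets="0 -0.02 0 0 0 0 0; 0 -0.04 0 0 0 0 0; 0 -0.06 0 0 0 0 0; 0 -0.08 0 0 0 0 0; 0 -0.1 0 0 0 0 0; 0 -0.11 0 0 0 0 0; 0 -0.11 0 0 0 0 0")

```text
time: 10.1
tool_pos: [0.5845, 0.2064, 0.2498]
ee_rot: [-3.142, 0.001, 0.025]
wrist_force: [1.2, -0.3, -0.6]
width: 0.0005
```

```bash
python3 - <<'E'
from h import *
from bench import vision,get_obs
o=get_obs();print(o["tool_pos"],o["wrist_force"])
b=vision.snapshot("scene")["image"][70:270,320:520,::-1]
cv2.imwrite("pics/a7.png",cv2.resize(b,None,fx=2.5,fy=2.5))
E
```

```text
[0.58451861 0.20638013 0.24980201] [ 1.16876248 -0.32692458 -0.59735115]
```

View pics/a7.png

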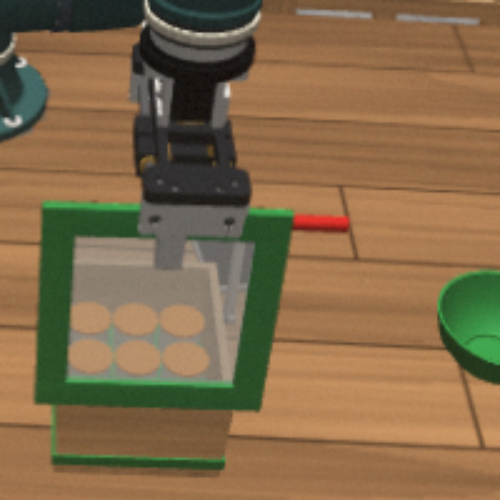

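The lid is past upright. I'll back off, lift clear, and let it sink.

Call:
servo_tool(targets="0 0.06 0 0 0 0 0; 0 0.12 0 0 0 0 0; 0 0.18 0 0 0 0 0; 0 0.22 0 -0.05 0 0 0; 0 0.22 0 -0.15 0 0 0; 0 0.22 0 -0.25 0 0 0; 0 0.22 0 -0.35 0 0 0; 0 0.22 0 -0.45 0 0 0; 0 0.22 0 -0.5 0 0 0; 0 0.22 0 -0.5 0 0 0; 0 0.22 0 -0.5 0 0 0; 0 0.22 0 -0.5 0 0 0")

```text
time: 11.15
tool_pos: [0.6403, 0.2076, 0.3729]
ee_rot: [3.141, 0.003, 0.025]
wrist_force: [-0.4, 0.9, -0.5]
width: 0.0003
```

```bash
python3 - <<'E'
from h import *
from bench import vision,get_obs
o=get_obs();print(o["tool_pos"],o["wrist_force"])
b=vision.snapshot("scene")["image"][70:270,320:520,::-1]
cv2.imwrite("pics/a8.png",cv2.resize(b,None,fx=2.5,fy=2.5))
E
```

```text
[0.64031433 0.20760836 0.37286998] [-0.42282788  0.90140204 -0.48940333]
```

View pics/a8.png

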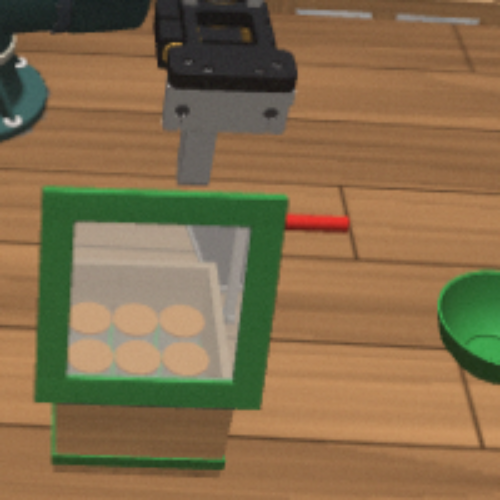

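Call:
servo_tool(targets="0 -0.05 -0.08 -0.05 0 0 0; 0 -0.1 -0.16 -0.1 0 0 0; 0 -0.15 -0.24 -0.1 0 0 0; 0 -0.2 -0.32 -0.1 0 0 0; 0 -0.28 -0.4 -0.1 0 0 0; 0 -0.36 -0.48 -0.1 0 0 0; 0 -0.44 -0.56 -0.1 0 0 0; 0 -0.52 -0.64 -0.1 0 0 0; 0 -0.6 -0.72 -0.1 0 0 0; 0 -0.68 -0.8 -0.1 0 0 0; 0 -0.76 -0.88 -0.1 0 0 0; 0 -0.8 -0.95 -0.1 0 0 0")

```text
time: 12.2
tool_pos: [0.4318, 0.4411, 0.3988]
ee_rot: [3.141, 0.002, 0.027]
wrist_force: [-0.7, 0.1, 0.4]
width: 0.0005
```

Call:
servo_tool(targets="0 0 0 0 0 0 0; 0 0 0 0 0 0 0; 0 0 0 0 0 0 0; 0 0 0 0 0 0 0; 0 0 0 0 0 0 0; 0 0 0 0 0 0 0; 0 0 0 0 0 0 0; 0 0 0 0 0 0 0; 0 0 0 0 0 0 0; 0 0 0 0 0 0 0; 0 0 0 0 0 0 0; 0 0 0 0 0 0 0")

```text
time: 13.2
tool_pos: [0.4344, 0.4401, 0.3998]
ee_rot: [-3.141, -0.0, 0.025]
wrist_force: [-0.1, -1.4, -1.5]
width: 0.0005
```

Call:
servo_tool(targets="0 0 0 0 0 0 0; 0 0 0 0 0 0 0; 0 0 0 0 0 0 0; 0 0 0 0 0 0 0; 0 0 0 0 0 0 0; 0 0 0 0 0 0 0; 0 0 0 0 0 0 0; 0 0 0 0 0 0 0; 0 0 0 0 0 0 0; 0 0 0 0 0 0 0; 0 0 0 0 0 0 0; 0 0 0 0 0 0 0")

```text
time: 14.2
tool_pos: [0.4344, 0.4401, 0.3998]
ee_rot: [-3.142, -0.0, 0.025]
wrist_force: [-0.3, 0.1, 0.4]
width: 0.0008
```

Call:
servo_tool(targets="0 0 0 0 0 0 0; 0 0 0 0 0 0 0; 0 0 0 0 0 0 0; 0 0 0 0 0 0 0; 0 0 0 0 0 0 0; 0 0 0 0 0 0 0; 0 0 0 0 0 0 0; 0 0 0 0 0 0 0; 0 0 0 0 0 0 0; 0 0 0 0 0 0 0; 0 0 0 0 0 0 0; 0 0 0 0 0 0 0")

```text
time: 15.2
tool_pos: [0.4345, 0.44, 0.3998]
ee_rot: [-3.141, -0.0, 0.025]
wrist_force: [-0.0, -0.1, -0.1]
width: 0.0004
```

```bash
cat > chk.py <<'E'
from h import *
from bench import vision,get_obs
import sys
o=get_obs();print(o["time"],o["tool_pos"],o["wrist_force"])
st,ss=vision.snapshot("top"),vision.snapshot("scene")
for n,s in(("top",st),("scene",ss)):
  for t in(.55,.61,.67,.75):print(n,t,proj(s,b2w(p,[lid(t,.095,.01),lid(t,-.095,.01)])).round(1).tolist())
  print(n,proj(s,b2w(p,[stay(1.75,.11),stay(1.75,.175)])).round(1).tolist())
a=st["image"][100:270,140:320,::-1];b=ss["image"][120:290,320:500,::-1]
cv2.imwrite(f"pics/{sys.argv[1]}.png",cv2.resize(np.hstack([a,b]),None,fx=2.2,fy=2.2,interpolation=cv2.INTER_CUBIC))
cv2.imwrite(f"pics/{sys.argv[1]}full.png",st["image"][:,:,::-1])
E
python3 chk.py a9
```

```text
15.2 [0.43446351 0.44004702 0.39976349] [-0.00827294 -0.07483398 -0.08172801]
top 0.55 [[202.1, 238.4], [304.1, 234.6]]
top 0.61 [[200.8, 234.4], [303.7, 230.5]]
top 0.67 [[199.5, 230.0], [303.4, 226.0]]
top 0.75 [[197.9, 223.7], [302.9, 219.6]]
top [[197.2, 229.6], [163.8, 230.9]]
scene 0.55 [[422.7, 145.7], [336.0, 142.9]]
scene 0.61 [[423.7, 144.3], [336.1, 141.4]]
scene 0.67 [[424.8, 143.1], [336.2, 140.3]]
scene 0.75 [[426.2, 142.0], [336.3, 139.1]]
scene [[429.0, 159.0], [458.4, 160.0]]
```

View pics/a9.png

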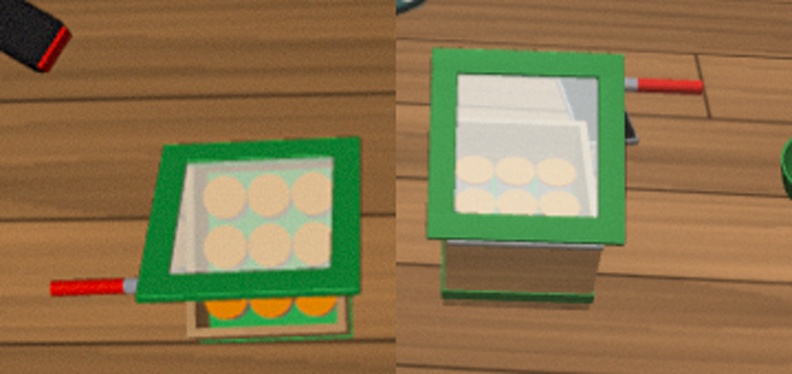

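View pics/a9full.png

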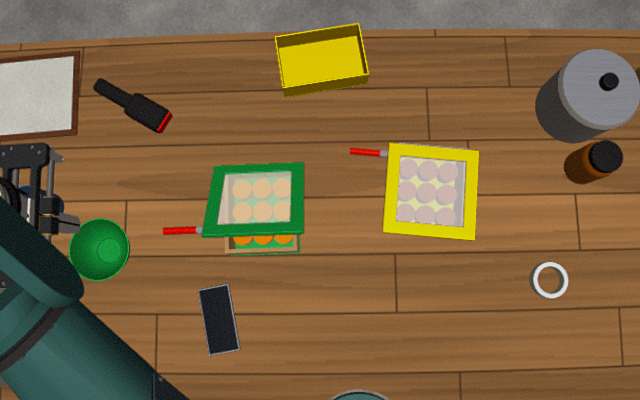

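The lid's near edge runs (202,234)–(303,232) in the top view, which matches about 0.6 rad. The red grip is at (163–196,231), so the stay hasn't moved. I'll confirm everything is still, then hand in.

Call:
servo_tool(targets="0 0 0 0 0 0 0; 0 0 0 0 0 0 0; 0 0 0 0 0 0 0; 0 0 0 0 0 0 0; 0 0 0 0 0 0 0; 0 0 0 0 0 0 0; 0 0 0 0 0 0 0; 0 0 0 0 0 0 0; 0 0 0 0 0 0 0; 0 0 0 0 0 0 0; 0 0 0 0 0 0 0; 0 0 0 0 0 0 0")

```text
time: 16.3
tool_pos: [0.4344, 0.4401, 0.3998]
ee_rot: [-3.142, -0.0, 0.025]
wrist_force: [0.2, 0.6, -0.1]
width: 0.0002
```

```bash
python3 chk.py a10 >/dev/null; python3 - <<'E'
import cv2,numpy as np
d=cv2.absdiff(cv2.imread("pics/a9.png"),cv2.imread("pics/a10.png"));print(d.max(),d.mean())
d=cv2.absdiff(cv2.imread("pics/top0.png"),cv2.imread("pics/a10full.png"))[135:245,340:490];print("yellow",d.max(),d.mean())
from bench import robot
if cv2.absdiff(cv2.imread("pics/a9.png"),cv2.imread("pics/a10.png")).mean()<5: print(robot.close_job())
E
```

```text
31 2.2662599704712005
yellow 31 2.7884848484848486
the job is handed in; nothing more can be done
None
```

The green lid now stands propped half open on its raised stay, and the job was handed in at about 16 s.

- **Stay:** I pinched the red grip and swung it along its arc from about 0.41 rad, where the camera fit put it at the start (not 0). It reached the stop at 1.75 rad: a further push raised the force to 23 N with almost no movement. After release, the grip still matched the 1.75 rad projection.
- **Lid:** I pushed it forward from behind with shut fingers until it was past upright. Then I drew the arm clear and let it sink onto the stay.
- **Last checks:** The lid reads about 0.6 rad in the top view (0.61 expected). Two pictures about a second apart differed only by image noise. The yellow box looked the same as at the start, and the gripper was well clear with no contact force.
- **Disagreements:** The only mismatch was that early fit: assuming the stay started folded level left an error of up to 14 pixels, and leaving its angle free resolved it. No final check failed.

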